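Check a brake caliper's pad gap with a taper gauge

TASK

Press the brake's test button fully down and let it spring back up; only then take the taper gauge (the flat wedge-shaped steel blade with the rectangular black handle) out of the tool rack. Slide its blade, thin end first, upright and square, down between the two brake pads near the middle of their width until it drags snugly on both and the sprung pad gives by a millimetre or two, without forcing it. Finish while still holding the gauge in the gap at that depth, and leave the other tools and the things lying near the brake and the rack where they are.

Things in the scene. Friction and masses are not known exactly. Their poses are not given: they have to be found in the camera images.
- brake: Grey mounting base of the brake caliper unit, a fixed plate 130 x 260 x 12 mm. Origin on the bench surface (z = 0) under the caliper; x runs along the width of the pads (the gauge blade's width must lie along it), y square to the pads, from the fixed pad to the sprung pad and on to the test button; z up. The plate spans y = -100 to +160 mm.
- test_button (a joint): Travel of the test button in m: 0 up, 0.006 fully down (fully pressed from 0.005 on). A spring returns it; fully down takes about 5 N.
- test_button_top (a point): Centre of the top of the black round push button, 30 mm across, on a small grey housing at y = +122 mm on the brake's base plate; it is pressed straight down.
- caliper (a joint): Where the floating caliper stands on its guide rods, in m along the brake's y axis, -0.006 to 0.006. It carries both pads, moves together with them and floats freely (friction about 0.6 N), so it centres itself on the blade. Its steel floor lies at height 30 mm, 74 mm below the throat of the gap; its other walls are lower than the pads (88 mm).
- fixed_pad (a joint): Setting of the fixed pad on the caliper, 0 to 0.002 m; the gap at rest is 5 mm plus this value (5 to 7 mm). It is clamped and does not move in the job.
- sprung_pad (a joint): How far the sprung pad has been pushed back from its rest stop, m: 0 at rest, range to 0.008. Its spring presses with 1.5 N at rest and 1 N more per mm. Snug is 0.0005 to 0.0035; more than 0.0055 is forced.
- fixed_face (a point): On the inner face of the fixed pad, middle of its 50 mm width, at the throat of the gap (height 104 mm). Above the throat both steel pads have a sloped lead-in, 8 mm high, that opens by 4 mm on each side up to the pads' top at 112 mm.
- sprung_face (a point): The same point on the inner face of the sprung pad. Halfway between the two face points is the middle of the gap's throat; the line between them is the brake's y axis.
- rack: Fixed wooden tool rack 60 x 205 x 90 mm high, three upright slots 70 mm apart in a row along its y axis, each 21 mm (along x) by 15 mm (along y). Origin on the bench under its middle. The gauge, a round file and a T-handled key stand in the slots, in any order.
- gauge: Taper gauge, 120 g, upright in a rack slot, its axes along the rack's. Origin at the middle of the blade's tip (lowest end), z up along the blade. Steel blade 80 mm long, 18 mm wide (x), thickness (y) 2.4 mm at the tip growing evenly by 0.12 mm per mm to 12 mm at its root. Above it a flange 34 x 22 mm (80.5 to 84.5 mm above the tip) that rests on the rack's top, then the handle.
- gauge_tip (a point): Middle of the gauge blade's tip. With the gap at rest the blade touches both pads when the tip is 22 to 38 mm below the throat; each further 8.3 mm pushes the sprung pad back by 1 mm. The upward drag when snug is about 3 to 10 N. Either face may look to either pad.
- round_file: Round file with a round wooden handle 26 mm across, standing in another rack slot, top at 148 mm. Not needed: stays in the rack. Origin on its axis, 8 mm below the rod's end.
- t_key: Steel T-handled key with a 70 mm crossbar at 129 mm height, standing in another rack slot. Not needed: stays in the rack. Origin on its axis, 8 mm below the rod's end.
- grease_can: Aluminium can, 42 mm across and 70 mm tall, standing between rack and brake. Not needed. Origin under its middle.
- screwdriver: Screwdriver lying on the bench beyond the brake. Not needed.
- wrench: Wrench lying on the bench on the robot's side. Not needed.
- tape_measure: Yellow tape measure, 70 x 35 x 60 mm, beyond the rack. Not needed. Origin under its middle.
- gauge_handle (a point): Centre of the gauge's black handle, 105.5 mm above the tip; the handle is 28 mm (x) by 14 mm (y) and 42 mm tall.
Mind the look-alikes: they are no part of the job. Leave any turquoise, white or yellow look-alike of the gauge alone.

How it is judged:
By the outcome, as a careful person would: the job done as asked, in the order asked, and still so for the second after the job is handed in, while the arm keeps its last pose, push and grip.
It also fails if it takes over 67 s, if anything falls off the work surface, if the arm or the gripper's body presses on something with over 40 N, if the wrist force passes 120 N, or if a joint passes its speed limit or range.

ROBOT

A 7-joint arm with a two-finger parallel gripper is mounted at the origin on the work surface. World frame = base frame: x ahead of the robot, y to its left, z up, the work surface at z = 0. Lengths are in mm, angles in degrees, forces in N, time in s.
With the tool pointing down it reaches from about 425 to 950 mm from the base axis. Payload 16.7 kg.
Tool frame: the origin (TCP) lies on the centre line of the jaws, within the pads' length; the fingertips stand 14 mm ahead of it and the grasp point (between the pads) lies 5 mm behind it; z points along the fingers, y is the direction in which the jaws open and shut (so a half turn about z gives the same grasp; the last joint's range is limited). The gripper opens to 94 mm and grips with 3 to 60 N. Pads are 16 mm wide; open, the fingers measure 119 mm over their backs; the gripper's body (75 mm by 177 mm) begins 78 mm behind the grasp point.
Start: joints at [57.955, 24.414, 4.234, 92.017, -1.954, 63.644, -3.845], TCP at [268.903, -619.085, 219.467] pointing down, gripper open.
Joint ranges: [-163.25, 163.25], [-28.42, 122.38], [-70.27, 78.77], [12.13, 141.07], [-58.53, 238.53], [9.26, 117.41], [-156.51, 156.51]. Speed limits (degrees/s): [108.29, 108.29, 136.94, 136.94, 172.46, 172.46, 172.46].

INTERFACE

Orientations are given as [roll, pitch, yaw] about the fixed x, y, z axes, in that order (R = Rz(yaw) Ry(pitch) Rx(roll)).
In Python, from station import read_state, read_camera, close_job gives the robot as it stands.
- The arm moves only by the shell command python3 -m handwheel 'ROWS' [FORCE]. ROWS is JSON, a list of rows, each a list of 5 numbers: the shift along the tool's x, y, z in mm, then the turn about the tool's z in rad, then the gripper's target within -1 to 1 (shut at 1, half-way at 0, fully open at -1). A call has 1 to 12 rows; each row shifts and turns the commanded pose from where the row before left it, along the tool's axes as they then stand; what a row does not reach is not made up. A row lasts 1/8 s, in which the tool goes at most 62.5 mm and 10.7 degrees, less where a joint would pass 70% of its speed; a pose out of reach is approached as far as the arm can. A call with a gripper value outside its range is refused whole. The fingers move at their own pace and stop on an object; FORCE is the grip in N (left out, the last holds). Time passes only in rows, so rows that do not move let the fingers close. It gives the time, the measured TCP pose, the force and the opening at its end, in the units of the state.
- read_state(): the state, without advancing time (a new reading comes with each control period).
- read_camera(name): name is "scene" or "side" or "wrist"; returns a dict with "pixels" (420x560x3 uint8, red, green, blue), "fov_y" (degrees; the focal length in pixels is half the picture's height over the tangent of half this angle, whatever the lens; pixels are square), "cx", "cy" (the principal point, pixels), "R" (3x3) and "t" (3): a world point X has camera coordinates R X + t. Camera axes: x right, y down, z forward; pixel columns grow to the right and rows downward; lengths in mm; the calibration is good to about 2 mm. A picture is of the moment at which its call begins. There is no depth.
- close_job(): hands the job in, once; it reports no verdict.
The state is a dict: "time_s": time; "joint_positions": joint angles; "qvel": joint speeds; "joint_efforts": joint torques, N m; "eef_pos": TCP position; "orientation": TCP orientation; "contact_force": force on the tool from outside, world axes, zero at the start; "ft_torque": the same for the moment, N m; "gripper_width": opening from 0.0 (shut) to 1.0 (fully open).
Only numpy, scipy, OpenCV 4.12 (cv2) and the standard library are available. Lean on these libraries where they do the work, as an engineer would, in place of code of your own. Each camera call takes 0.05 s, during which the arm holds its last target. There are 200 camera calls.

## Working session

There is one attempt and no reset: what is moved stays moved. The work goes in short steps, Python scripts to look and compute and a shell command to move; the robot and the scene stay as the last step left them, time stands still between calls to the robot, and variables do not carry over. Pictures are saved under pics/ and viewed, about 8 in all and at most 12, crops included, and the job is handed in when it is done.

```bash
mkdir -p pics; cat > h.py <<'E'
import numpy as np, cv2
from station import read_state, read_camera
def K(c):
    f=c["pixels"].shape[0]/2/np.tan(np.radians(c["fov_y"])/2); return f
def proj(c,X):
    p=np.array(c["R"])@np.array(X,float)+np.array(c["t"]); f=K(c); return [round(float(v),1) for v in (c["cx"]+f*p[0]/p[2],c["cy"]+f*p[1]/p[2])]
def ray(c,uv):
    R=np.array(c["R"]);o=-R.T@np.array(c["t"]);f=K(c)
    d=R.T@np.array([(uv[0]-c["cx"])/f,(uv[1]-c["cy"])/f,1]);return o,d/np.linalg.norm(d)
def onz(c,uv,z):
    o,d=ray(c,uv);return np.round(o+d*(z-o[2])/d[2],1)
def tri(c1,p1,c2,p2):
    o1,d1=ray(c1,p1);o2,d2=ray(c2,p2)
    A=np.stack([d1,-d2],1);s=np.linalg.lstsq(A,o2-o1,rcond=None)[0]
    a=o1+d1*s[0];b=o2+d2*s[1];return np.round((a+b)/2,1),round(float(np.linalg.norm(a-b)),1)
def snap(name,fn):
    c=read_camera(name);cv2.imwrite(f"pics/{fn}.png",c["pixels"][:,:,::-1]);np.save(f"pics/{fn}.npy",c,allow_pickle=True);return c
def load(fn): return np.load(f"pics/{fn}.npy",allow_pickle=True).item()
E
python3 - <<'E'
from h import *
a=snap("scene","a");b=snap("side","b");c=snap("wrist","c")
for x in(a,b,c):
    R=np.array(x["R"]);print(-R.T@np.array(x["t"]),K(x),R[2])
A=np.hstack([a["pixels"],b["pixels"]])[:,:,::-1]
print(read_state())
E
```

```text
[1148.39048904  529.76669329  828.29409238] 450.4888588325757 [-0.58950028 -0.48704745 -0.64441772]
[174.34420823 721.09451853 886.6336955 ] 545.5013793555863 [ 0.25982222 -0.66729048 -0.69800847]
[ 337.37190685 -589.18446358  384.85122372] 345.92183837838144 [-0.23941473 -0.10251773 -0.96548988]
{'time_s': 0.15, 'joint_positions': array([57.95511914, 24.44098035,  4.23237412, 92.04167881, -1.95393261,
       63.64332315, -3.8450863 ]), 'qvel': array([-0.01692343, -0.18538496,  0.07764048, -0.04124253, -0.02095208,
        0.00792274, -0.00821602]), 'joint_efforts': array([ 5.12951563e-03, -9.36284065e+01,  3.67020674e+00, -4.54425251e+01,
       -4.86429187e-02,  1.79182267e-02, -1.49220915e-05]), 'eef_pos': array([ 268.78206794, -618.8429059 ,  218.95844738]), 'orientation': array([-1.79946293e+02,  3.52416324e-03,  2.34761165e+01]), 'contact_force': array([ 0.57143852, -0.61888076,  0.12711406]), 'ft_torque': array([ 0.00688524, -0.01650021, -0.01605089]), 'gripper_width': 0.9982248672757049}
```

View pics/a.png

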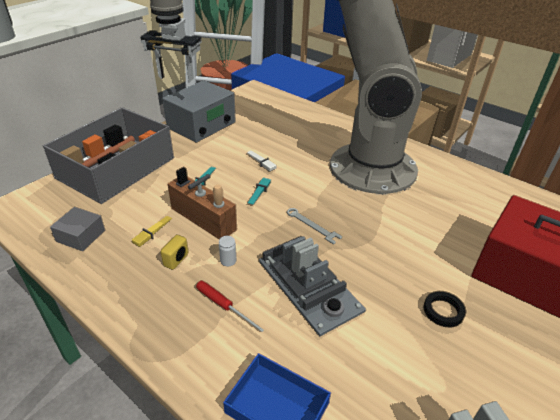

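View pics/b.png

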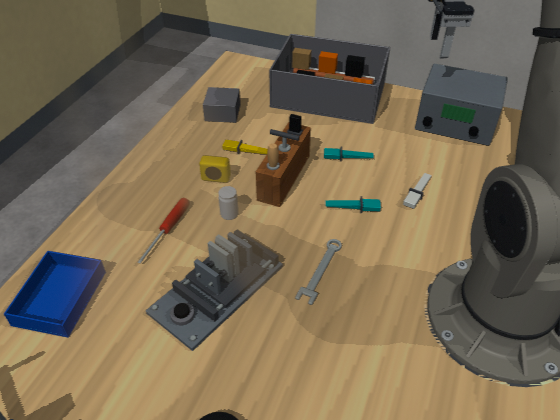

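The gauge candidates are the black handle standing in the rack (scene 182,175; side 295,123), the turquoise, white and yellow look-alikes lying on the bench, and a black item in the grey box. Only the first fits, because it is black and stands in a rack slot. I'll enlarge it to confirm.

```bash
python3 - <<'E'
from h import *
a=load("a");b=load("b")
def crop(c,x,y,w,h,s): return cv2.resize(c["pixels"][y:y+h,x:x+w,::-1],None,fx=s,fy=s,interpolation=cv2.INTER_CUBIC)
top=np.hstack([crop(a,160,160,80,80,3.75*1),crop(b,245,105,80,100,3.75)[:300]])
top=np.hstack([crop(a,160,155,100,75,4),crop(b,245,105,100,75,4)])
bot=np.hstack([crop(a,255,230,114,84,3.5),crop(b,143,225,145,107,2.75)[:294,:398]])
bot=cv2.resize(bot,(800,294))
cv2.imwrite("pics/crop1.png",np.vstack([top,bot]))
for n,p,q in [("button",(333,304),(181,309)),("gauge handle top",(182,170),(295,118)),("can",(227,240),(229,192))]: print(n,tri(a,p,b,q))
E
```

```text
button (array([567.8, 229.9,  28.6]), 2.0)
gauge handle top (array([ 535.4, -294.2,  131.6]), 0.5)
can (array([603.5, -62.3,  66.9]), 0.6)
```

View pics/crop1.png

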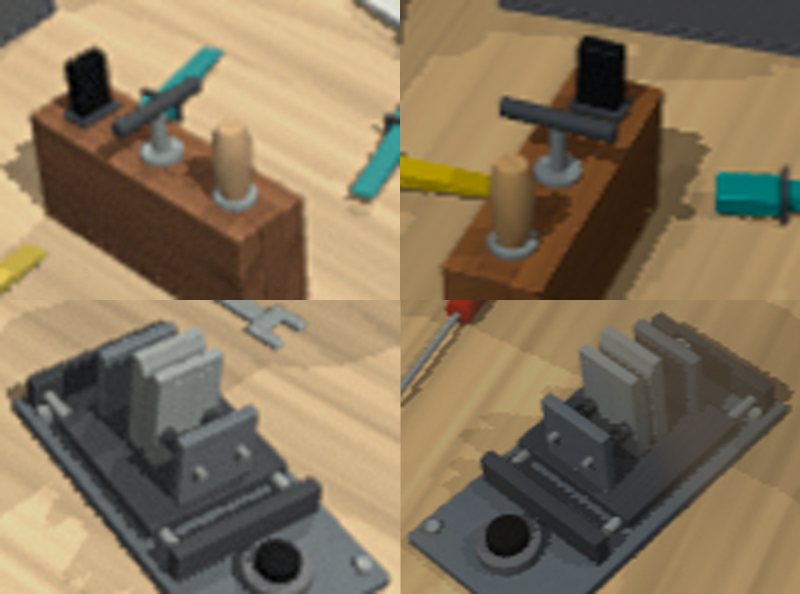

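```bash
python3 - <<'E'
from h import *
a=load("a");b=load("b")
def blob(c,x0,y0,x1,y1,thr=40):
    m=(c["pixels"].max(2)<thr).astype(np.uint8);n=np.zeros_like(m);n[y0:y1,x0:x1]=m[y0:y1,x0:x1]
    k,l,s,ce=cv2.connectedComponentsWithStats(n);i=1+s[1:,4].argmax();return ce[i],s[i]
ba,bb=blob(a,322,296,345,316),blob(b,170,302,192,320);print(ba,bb,tri(a,ba[0],b,bb[0]))
ga,gb=blob(a,174,164,190,186),blob(b,287,113,305,135);print(ga,gb,tri(a,ga[0],b,gb[0]))
P=[onz(a,p,12) for p in[(258.5,260),(318.5,329),(364,307.5)]];Q=[onz(b,p,12) for p in[(147,312),(192,346),(284.5,261)]]
yaw=lambda u,v:np.degrees(np.arctan2(*(u-v)[1::-1]))
print(P,Q);print("y axis",yaw(P[1],P[0]),yaw(Q[1],Q[2]), np.linalg.norm(P[1]-P[0]),np.linalg.norm(Q[1]-Q[2]))
R=[onz(a,p,90) for p in[(168.2,183.8),(220,215),(236.2,205)]];S=[onz(b,p,90) for p in[(256.2,172),(310,128)]]
print(R,S,"rack",yaw(R[1],R[0]))
# pad tops: fixed, sprung
print("pads scene",[onz(a,(255+x/3.5,230+(y-300)/3.5),112) for x,y in[(135,358),(190,330),(165,375),(220,350)]])
s=read_state();print(s["eef_pos"],s["orientation"])
E
```

```text
(array([333.45454545, 304.47107438]), array([328, 299,  12,  12, 121], dtype=int32)) (array([181.36082474, 310.22680412]), array([174, 303,  16,  15, 194], dtype=int32)) (array([566.7, 230.7,  26.6]), 1.8)
(array([181.4921875, 175.75     ]), array([177, 168,  11,  17, 128], dtype=int32)) (array([294.92893401, 123.47715736]), array([289, 114,  14,  19, 197], dtype=int32)) (array([ 536.9, -298.3,  112. ]), 0.4)
[array([564.2,   5.5,  12. ]), array([632.7, 239.3,  12. ]), array([518.4, 283.3,  12. ])] [array([632.5, 249.2,  12. ]), array([517.4, 283.1,  12. ]), array([433.9,  33.7,  12. ])]
y axis 73.67018283995442 71.48927226555294 243.62817981506163 263.0068630283248
[array([ 567.3, -321.7,   90. ]), array([ 566.8, -121.5,   90. ]), array([ 511. , -118.5,   90. ])] [array([ 563.3, -122.7,   90. ]), array([ 506.3, -323.7,   90. ])] rack 90.14309605490934
pads scene [array([552.2, 101.8, 112. ]), array([507.5, 112.9, 112. ]), array([551.7, 125.9, 112. ]), array([509.8, 139. , 112. ])]
[ 268.78206794 -618.8429059   218.95844738] [-1.79946293e+02  3.52416324e-03  2.34761165e+01]
```

```bash
python3 -m handwheel '[[0,0,-16,-0.143,1],[0,0,-16,-0.143,1],[0,0,-16,-0.143,1],[0,0,-16,-0.143,1],[0,0,-16,-0.143,1],[1.3,-25,0,0,1],[1.3,-50,0,0,1],[1.3,-50,0,0,1],[1.3,-50,0,0,1],[1.3,-50,0,0,1],[1.3,-50,0,0,1],[1.3,-50,0,0,1]]' 20
python3 -m handwheel '[[1.3,-50,0,0,1],[1.3,-50,0,0,1],[1.3,-50,0,0,1],[1.3,-50,0,0,1],[1.3,-50,0,0,1],[1.3,-50,0,0,1],[1.3,-50,0,0,1],[1.3,-50,0,0,1],[1.3,-50,0,0,1],[0,-25,0,0,1],[0,0,0,0,1],[0,0,0,0,1]]'
python3 - <<'E'
from h import *
c=snap("wrist","c1");s=read_state();print(s["eef_pos"],s["orientation"],s["time_s"])
print(proj(c,[567,230,28]),proj(c,[530,114,104]))
E
```

```text
time_s: 1.65
eef_pos: [-21.8, -469.6, 299.4]
orientation: [180.0, -0.0, 64.4]
contact_force: [0.2, -0.5, 0.3]
gripper_width: 0.005
time_s: 3.15
eef_pos: [-443.1, -255.6, 299.3]
orientation: [180.0, -0.0, 64.5]
contact_force: [0.6, 0.3, 0.1]
gripper_width: 0.005
[-443.03809387 -255.75817036  299.38932876] [ 1.79976983e+02 -8.78941999e-03  6.45050045e+01] 3.2
[1405.2, -1214.1] [1713.7, -1288.2]
```

View pics/c1.png

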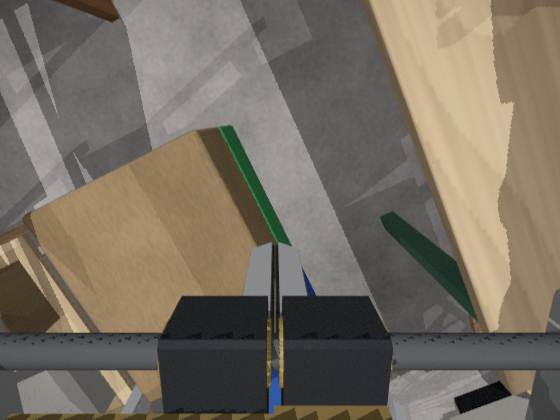

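Turning about tool z, which points down, reverses the yaw sign, so that move went the wrong way. It was in free air and touched nothing. I'll retrace it and go on.

```bash
python3 -m handwheel '[[0,0,0,0.179,1],[0,0,0,0.179,1],[0,0,0,0.179,1],[0,0,0,0.179,1],[0,0,0,0.179,1],[0,0,0,0.179,1],[0,0,0,0.179,1],[0,0,0,0.178,1],[25,4,0,0,1],[50,8.4,0,0,1],[50,8.4,0,0,1],[50,8.4,0,0,1]]'
python3 -m handwheel '[[50,8.4,0,0,1],[50,8.4,0,0,1],[50,8.4,0,0,1],[50,8.4,0,0,1],[50,8.4,0,0,1],[50,8.4,0,0,1],[50,8.4,0,0,1],[50,8.4,0,0,1],[50,8.4,0,0,1],[50,8.4,0,0,1],[50,8.4,0,0,1],[38,6,0,0,1]]'
```

```text
time_s: 4.7
eef_pos: [-283.4, -336.6, 299.8]
orientation: [179.9, -0.0, -17.4]
contact_force: [-0.9, -0.2, 0.9]
gripper_width: 0.005
time_s: 6.2
eef_pos: [248.5, -606.5, 299.4]
orientation: [-180.0, -0.0, -17.4]
contact_force: [-1.1, 0.3, 1.0]
gripper_width: 0.005
```

```bash
python3 -m handwheel '[[1.3,-30,0,0,1],[1.3,-50,0,0,1],[1.3,-50,0,0,1],[1.3,-50,0,0,1],[1.3,-50,0,0,1],[1.3,-50,0,0,1],[1.3,-50,0,0,1],[1.3,-50,0,0,1],[1.3,-50,0,0,1],[1.3,-50,0,0,1],[1.3,-50,0,0,1],[1.3,-50,0,0,1]]'
python3 -m handwheel '[[1.3,-50,0,0,1],[1.3,-50,0,0,1],[1.3,-50,0,0,1],[1.3,-50,0,0,1],[0,-22,0,0,1],[0,0,0,0,1],[0,0,0,0,1]]'
python3 - <<'E'
from h import *
c=snap("wrist","c2");s=read_state();print(s["eef_pos"],s["orientation"],s["time_s"])
print(proj(c,[567,230,28]),proj(c,[530,114,104]))
E
```

```text
time_s: 7.7
eef_pos: [435.0, -56.0, 299.8]
orientation: [180.0, -0.1, -17.5]
contact_force: [0.8, -0.9, -0.3]
gripper_width: 0.001
time_s: 8.57
eef_pos: [506.3, 151.2, 299.5]
orientation: [180.0, -0.0, -17.5]
contact_force: [0.2, -0.2, -0.6]
gripper_width: 0.004
[506.45525213 150.77171077 299.56887646] [ 1.79966457e+02 -2.00595712e-02 -1.75766440e+01] 8.625
[199.4, 151.5] [301.2, 158.7]
```

View pics/c2.png

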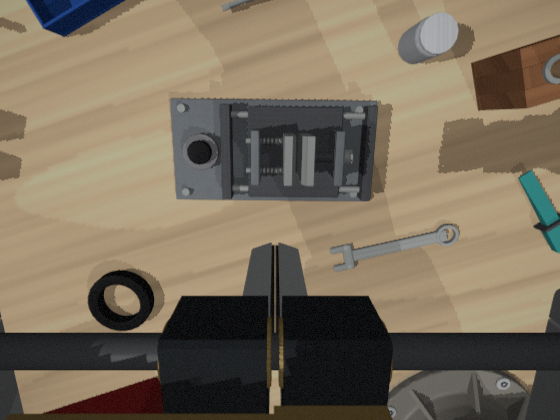

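The wrist view shows the button at (200,151), as predicted, and the two light pads at (289,160) and (309,160) with the gap at about x=298. Next I'll measure the pad edges and the axis.

```bash
python3 - <<'E'
from h import *
c=load("c2");p=c["pixels"];g=p.mean(2)
m=np.zeros(g.shape,np.uint8);m[120:200,278:322]=(g[120:200,278:322]>110)
k,l,s,ce=cv2.connectedComponentsWithStats(m);print(s[1:].tolist(),ce[1:])
for r in(145,160,175): print(p[r,278:322].mean(1).astype(int).tolist())
for i in range(1,k):
    if s[i,4]>100:
        pts=cv2.findNonZero((l==i).astype(np.uint8));rect=cv2.minAreaRect(pts);b=cv2.boxPoints(rect);print(rect,[onz(c,q,112)[:2].tolist() for q in b],onz(c,ce[i],112))
m=np.zeros(g.shape,np.uint8);m[130:172,178:222]=(p[130:172,178:222].max(2)<32)
k,l,s,ce=cv2.connectedComponentsWithStats(m);i=1+s[1:,4].argmax();print("btn",s[i],ce[i],[onz(c,ce[i],z)[:2] for z in(24,30)],tri(c,ce[i],load("a"),(333.45,304.47)),tri(c,ce[i],load("b"),(181.36,310.2)))
C=[onz(c,q,12)[:2] for q in[(170.5,98.5),(378.5,101),(374.5,200),(178,199)]];print(C)
E
```

```text
[[284, 137, 9, 49, 377], [302, 137, 13, 49, 566], [279, 140, 1, 1, 1]] [[287.75596817 160.78779841]
 [307.8745583  160.40459364]
 [279.         140.        ]]
[47, 35, 40, 43, 46, 88, 105, 129, 129, 128, 131, 129, 130, 130, 111, 71, 63, 64, 43, 34, 47, 45, 46, 51, 104, 119, 118, 118, 116, 117, 126, 129, 130, 130, 128, 129, 129, 68, 42, 41, 41, 41, 43, 41]
[34, 33, 37, 37, 39, 86, 115, 125, 128, 127, 127, 127, 128, 132, 86, 63, 64, 56, 40, 41, 51, 46, 47, 61, 114, 119, 117, 117, 111, 124, 127, 127, 128, 127, 127, 126, 89, 40, 30, 32, 31, 25, 28, 33]
[57, 63, 58, 53, 55, 88, 122, 127, 127, 126, 125, 126, 127, 124, 72, 60, 65, 60, 64, 70, 52, 53, 49, 99, 118, 119, 115, 116, 114, 126, 127, 128, 127, 128, 126, 119, 74, 63, 59, 63, 62, 63, 62, 63]
((287.6796875, 160.99176025390625), (7.817943572998047, 48.189292907714844), 1.4688007831573486) [[510.7, 139.8], [557.0, 124.2], [554.5, 116.8], [508.0, 132.2]] [533.2 128.  112. ]
((307.7452087402344, 160.8697967529297), (11.870509147644043, 48.201454162597656), 2.2906100749969482) [[505.4, 122.3], [551.7, 106.6], [547.7, 95.4], [501.2, 110.7]] [527.3 108.3 112. ]
btn [189 141  23  23 347] [200.96253602 151.93371758] [array([565.9, 229.2]), array([566. , 227.9])] (array([565.4, 230. ,  23.3]), 1.4) (array([566.5, 229.1,  26.1]), 1.3)
[array([638.9, 244.8]), array([557.6,  -2.1]), array([435.,  32.]), array([516.1, 283.7])]
```

```bash
python3 - <<'E'
from h import *
c=load("c2");print("gap mid",onz(c,(298.6,161),104),onz(c,(299.5,161),112),"throat edges",onz(c,(295.8,161),104),onz(c,(301.4,161),104))
E
python3 -m handwheel '[[11,-31,0,0,1],[11,-31,0,0,1],[11,-30.5,0,0,1],[0,0,40,0,1],[0,0,40,0,1],[0,0,40,0,1],[0,0,40,0,1],[0,0,40,0,1],[0,0,40,0,1],[0,0,5,0,1],[0,0,0,0,1],[0,0,0,0,1]]'
```

```text
gap mid [528.5 117.3 104. ] [529.3 116.6 112. ] throat edges [529.4 120.  104. ] [527.7 114.5 104. ]
time_s: 10.12
eef_pos: [567.1, 230.0, 56.4]
orientation: [-179.9, -0.1, -17.6]
contact_force: [0.1, 1.1, 0.3]
gripper_width: 0.003
```

```bash
for i in 1; do python3 -m handwheel '[[0,0,4,0,1],[0,0,4,0,1],[0,0,2,0,1],[0,0,0,0,1]]'; python3 -m handwheel '[[0,0,2,0,1],[0,0,2,0,1],[0,0,0,0,1]]'; done
```

```text
time_s: 10.62
eef_pos: [566.5, 229.8, 44.6]
orientation: [-180.0, -0.0, -17.6]
contact_force: [1.8, -0.9, 3.4]
gripper_width: 0.005
time_s: 11.0
eef_pos: [566.6, 229.9, 41.9]
orientation: [-180.0, -0.1, -17.6]
contact_force: [-4.5, -4.8, 25.3]
gripper_width: 0.004
```

```bash
python3 -m handwheel '[[0,0,-15,0,1],[0,0,-20,0,1],[0,0,-45,0,0],[0,0,-45,0,0],[0,0,-45,-0.1,0],[0,0,-45,-0.1,0],[0,0,-43,-0.107,0],[-6,30,0,0,0],[-6,49,0,0,0],[-6,49,0,0,0],[-6,49,0,0,0],[-6,49,0,0,0]]'
python3 -m handwheel '[[-6,49,0,0,0],[-6,49,0,0,0],[-6,49,0,0,0],[-6,49,0,0,0],[-6,49,0,0,0],[-6,49,0,0,0],[0,0,0,0,0],[0,0,0,0,0]]'
python3 - <<'E'
from h import *
c=snap("wrist","c3");snap("scene","a3");s=read_state();print(s["eef_pos"],s["orientation"],s["time_s"])
print(proj(c,[537,-296,115]))
E
```

```text
time_s: 12.5
eef_pos: [535.6, 2.4, 299.3]
orientation: [-180.0, -0.0, 0.1]
contact_force: [0.3, -0.5, 0.6]
gripper_width: 0.5
time_s: 13.5
eef_pos: [500.6, -289.5, 298.9]
orientation: [-180.0, -0.0, 0.1]
contact_force: [-0.2, 0.6, -0.2]
gripper_width: 0.502
[ 500.8558489  -288.91266695  298.87340672] [-1.79985029e+02 -1.89756594e-02  1.46340345e-01] 13.6
[280.9, 157.2]
```

View pics/c3.png

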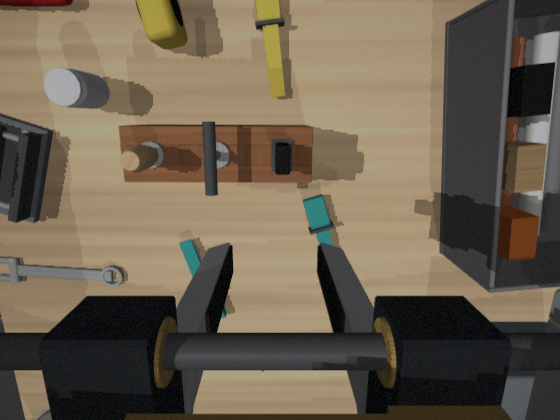

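The wrist view shows the black rectangular handle with its flange at (282,156), the T-key at (210,158) and the round file at (140,158). The rack is square to the tool.

```bash
python3 - <<'E'
from h import *
c=load("c3");p=c["pixels"]
for t in(32,60):
    m=np.zeros(p.shape[:2],np.uint8);m[128:184,262:302]=(p[128:184,262:302].max(2)<t)
    k,l,s,ce=cv2.connectedComponentsWithStats(m);i=1+s[1:,4].argmax();r=cv2.minAreaRect(cv2.findNonZero((l==i).astype(np.uint8)));print(t,s[i],ce[i],r,[onz(c,r[0],z) for z in(136,115,90)])
print(p[134:180,282].max(1));print(p[156,268:300].max(1)); print(p[150,268:300].max(1))
e=[onz(c,q,90) for q in[(120,126),(312,125),(313,182),(125,182)]];print(e)
# button state
a,a3=load("a")["pixels"].astype(int),load("a3")["pixels"].astype(int);print("btn diff",abs(a-a3)[290:320,315:350].mean())
E
```

```text
32 [275 143  16  31 436] [282.50917431 157.94036697] ((282.3326110839844, 158.01583862304688), (14.650066375732422, 30.44169807434082), 2.726310968399048) [array([ 538.6, -297. ,  136. ]), array([ 536.2, -297.4,  115. ]), array([ 533.4, -297.9,   90. ])]
60 [274 140  19  34 540] [282.88888889 157.2037037 ] ((283.0, 156.5), (33.0, 18.0), 90.0) [array([ 540. , -297.6,  136. ]), array([ 537.8, -298.1,  115. ]), array([ 535.1, -298.7,   90. ])]
[101 103 106 107  99  75  59  60  41   9   3  12  23  23  26  29  27  26
  25  23  23  17  18  21  21  17  27  21  22  26  21  22  19  27  24  23
  22  19  30  23  68 106 121 119 119 120]
[119 117 106  93  70  63  60  40  19  26  27  20  22  26  18  19  22  24
  25  17  19  17  35  40  65  79  79  77  72  72  74  74]
[118 120 110  94  65  63  61  40  17  23  26  21  30  26  27  24  26  24
  15  24  19  14  27  41  56  79  80  74  74  72  73  72]
[array([ 566.9, -126.8,   90. ]), array([ 568. , -328.9,   90. ]), array([ 507.3, -331.8,   90. ]), array([ 507.1, -125.4,   90. ])]
btn diff 2.1507936507936507
```

```bash
python3 -m handwheel '[[18,4,0,0,0],[18.7,4.5,0,0,0],[0,0,40,0,0],[0,0,40,0,0],[0,0,40,0,0],[0,0,30,0,0],[0,0,20,0,0],[0,0,12,0,0],[0,0,6,0,0],[0,0,0,0,0],[0,0,0,0,0]]'
python3 - <<'E'
from h import *
c=snap("wrist","c4");s=read_state();print(s["eef_pos"],s["orientation"],s["contact_force"],s["time_s"])
E
```

```text
time_s: 14.98
eef_pos: [537.7, -298.9, 111.3]
orientation: [180.0, -0.1, 0.0]
contact_force: [0.3, 0.2, 0.1]
gripper_width: 0.501
[ 537.59940558 -298.94995425  111.21315187] [ 1.79974257e+02 -5.25711315e-02  3.49807524e-02] [ 0.14892893 -0.5275592   0.17452115] 15.025
```

View pics/c4.png

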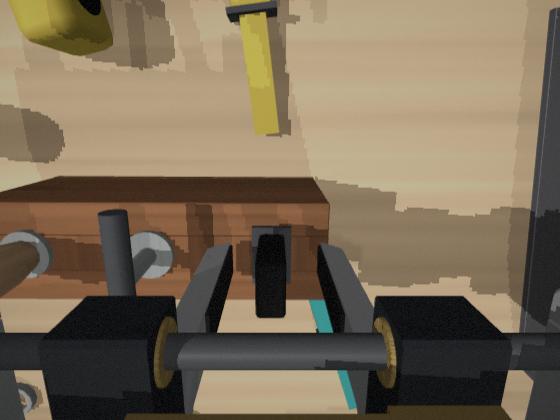

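The handle is between the jaws, at column 271 against the jaw centre at 275. I'll shift by 1.5 mm and grip.

```bash
python3 -m handwheel '[[0,-1.5,0,0,0],[0,0,0,0,1],[0,0,0,0,1],[0,0,0,0,1],[0,0,0,0,1],[0,0,0,0,1],[0,0,0,0,1]]' 35
python3 -m handwheel '[[0,0,-10,0,1],[0,0,-20,0,1],[0,0,-20,0,1],[0,0,-20,0,1],[0,0,-25,0,1],[0,0,-25,0,1],[0,0,-25,0,1],[0,0,0,0,1],[0,0,0,0,1]]'
```

```text
time_s: 15.9
eef_pos: [537.2, -297.3, 110.5]
orientation: [-180.0, 0.0, 0.0]
contact_force: [-0.5, -0.6, -0.1]
gripper_width: 0.151
time_s: 17.02
eef_pos: [536.9, -297.2, 255.2]
orientation: [-180.0, 0.0, 0.0]
contact_force: [0.6, -0.2, -1.2]
gripper_width: 0.145
```

```bash
python3 -m handwheel '[[0,0,-12,0.106,1],[0,0,-12,0.106,1],[0,0,-6,0.106,1],[-7,-20,0,0,1],[-14,-40,0,0,1],[-14,-40,0,0,1],[-14,-40,0,0,1],[-14,-40,0,0,1],[-14,-40,0,0,1],[-14,-40,0,0,1],[-14,-40,0,0,1],[-14,-40,0,0,1]]'
python3 -m handwheel '[[-11,-30,0,0,1],[-7,-20.8,0,0,1],[0,0,0,0,1],[0,0,0,0,1],[0,0,0,0,1]]'
python3 - <<'E'
from h import *
a=snap("scene","a5");b=snap("side","b5");w=snap("wrist","w5");s=read_state();print(s["eef_pos"],s["orientation"],s["time_s"])
tip=s["eef_pos"]+np.array([0,0,-101.2])
for n,c in(("a",a),("b",b)):
    print(n,"tip",proj(c,tip),"gap",proj(c,[529,117,104]))
def crop(c,x): 
    u,v=[int(q) for q in proj(c,x)];u0=min(max(u-50,0),460);v0=min(max(v-75,0),270);print(u0,v0)
    return cv2.resize(c["pixels"][v0:v0+150,u0:u0+100,::-1],None,fx=4,fy=4,interpolation=cv2.INTER_CUBIC)
m=(np.array([529,117,140.]))
cv2.imwrite("pics/crop5.png",np.hstack([crop(a,m),crop(b,m)]))
E
```

```text
time_s: 18.52
eef_pos: [529.1, 65.0, 284.7]
orientation: [180.0, 0.1, -18.0]
contact_force: [1.4, 0.0, -0.5]
gripper_width: 0.143
time_s: 19.15
eef_pos: [528.9, 115.9, 285.3]
orientation: [180.0, 0.0, -18.2]
contact_force: [-0.1, 0.8, -1.4]
gripper_width: 0.145
[529.02169929 116.16699743 285.46061607] [ 1.79993471e+02  1.41845283e-04 -1.82229501e+01] 19.3
a tip [306.8, 220.3] gap [304.9, 246.8]
b tip [219.7, 217.1] gap [222.6, 246.9]
255 160
171 159
```

View pics/crop5.png

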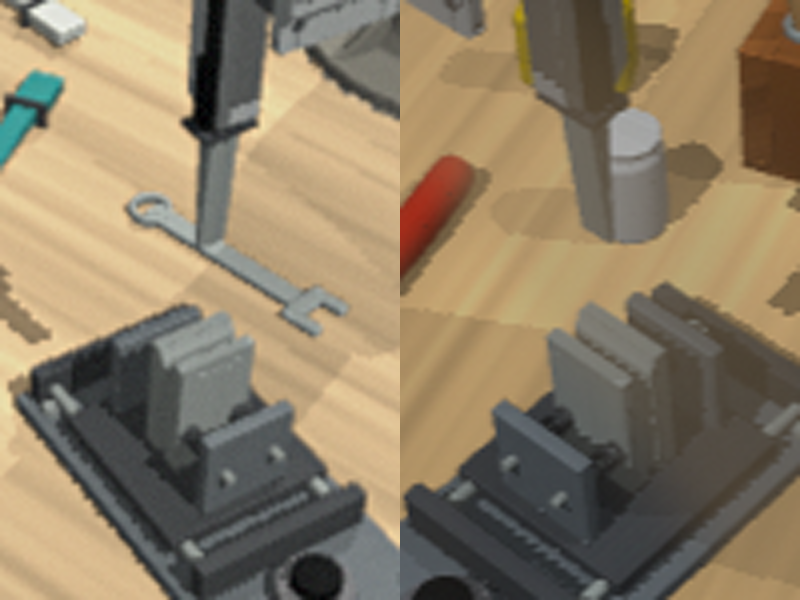

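The gauge is held upright, thin end down. Its tip is at scene (308,221) and side (220,218), within 1.5 px of the prediction. I'll lower it to just above the pads and look again.

```bash
python3 -m handwheel '[[0,-0.8,15,0,1],[0,0,20,0,1],[0,0,20,0,1],[0,0,10,0,1],[0,0,3,0,1],[0,0,0,0,1],[0,0,0,0,1]]'
python3 - <<'E'
from h import *
a=snap("scene","a6");b=snap("side","b6");s=read_state();print(s["eef_pos"],s["contact_force"],s["time_s"])
tip=s["eef_pos"]+np.array([0,0,-101.2])
for n,c in(("a",a),("b",b)): print(n,"tip",proj(c,tip))
def crop(c,x): 
    u,v=[int(q) for q in proj(c,x)];u0=u-33;v0=v-33;print(u0,v0)
    return cv2.resize(c["pixels"][v0:v0+66,u0:u0+66,::-1],None,fx=6,fy=6,interpolation=cv2.INTER_CUBIC)
m=(np.array([529,117,110.]))
cv2.imwrite("pics/crop6.png",np.hstack([crop(a,m),crop(b,m)]))
E
```

```text
time_s: 20.18
eef_pos: [529.6, 117.6, 218.1]
orientation: [-180.0, -0.0, -18.2]
contact_force: [0.4, 0.2, -1.2]
gripper_width: 0.148
[529.48415217 117.58220955 217.97856833] [ 0.149525   -0.24663037 -1.05503714] 20.275
a tip [305.3, 243.0]
b tip [221.8, 242.5]
272 211
189 211
```

View pics/crop6.png

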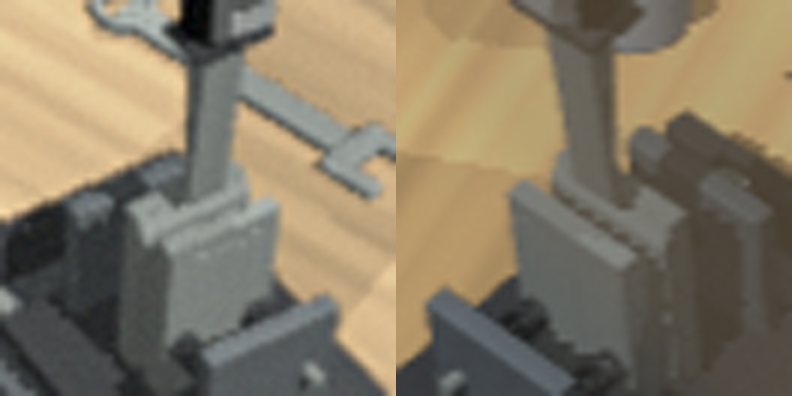

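The tip stands just above the middle of the gap in both views, with its bottom at crop (205,198), so the centring is good. I'll lower it in steps and watch the force.

```bash
python3 -m handwheel '[[0,0,4,0,1],[0,0,4,0,1],[0,0,4,0,1],[0,0,0,0,1]]'; python3 -m handwheel '[[0,0,4,0,1],[0,0,4,0,1],[0,0,4,0,1],[0,0,0,0,1],[0,0,0,0,1]]'
```

```text
time_s: 20.78
eef_pos: [529.1, 117.5, 205.1]
orientation: [180.0, 0.0, -18.2]
contact_force: [0.4, 0.1, -0.9]
gripper_width: 0.147
time_s: 21.4
eef_pos: [529.3, 117.6, 193.6]
orientation: [-180.0, -0.0, -18.2]
contact_force: [0.7, 0.4, -1.3]
gripper_width: 0.145
```

```bash
python3 -m handwheel '[[0,0,4,0,1],[0,0,4,0,1],[0,0,0,0,1],[0,0,0,0,1]]'
```

```text
time_s: 21.9
eef_pos: [529.3, 117.6, 185.5]
orientation: [-180.0, 0.0, -18.2]
contact_force: [-0.2, 0.5, -1.0]
gripper_width: 0.146
```

```bash
for i in 1; do python3 -m handwheel '[[0,0,2,0,1],[0,0,2,0,1],[0,0,0,0,1],[0,0,0,0,1]]'; python3 -m handwheel '[[0,0,2,0,1],[0,0,2,0,1],[0,0,0,0,1],[0,0,0,0,1]]'; done
```

```text
time_s: 22.4
eef_pos: [529.2, 117.6, 181.5]
orientation: [-180.0, 0.0, -18.2]
contact_force: [1.7, -1.0, -1.3]
gripper_width: 0.148
time_s: 22.9
eef_pos: [529.3, 117.5, 177.5]
orientation: [-180.0, 0.0, -18.2]
contact_force: [0.1, -0.9, -1.0]
gripper_width: 0.144
```

```bash
python3 -m handwheel '[[0,0,2,0,1],[0,0,2,0,1],[0,0,0,0,1],[0,0,0,0,1]]'
```

```text
time_s: 23.4
eef_pos: [529.2, 117.6, 173.5]
orientation: [-180.0, 0.0, -18.2]
contact_force: [1.0, 0.4, -0.3]
gripper_width: 0.145
```

```bash
python3 -m handwheel '[[0,0,2,0,1],[0,0,0,0,1]]'; python3 -m handwheel '[[0,0,2,0,1],[0,0,0,0,1]]'
```

```text
time_s: 23.65
eef_pos: [529.2, 117.5, 171.4]
orientation: [180.0, 0.0, -18.2]
contact_force: [1.3, 0.1, -1.1]
gripper_width: 0.15
time_s: 23.9
eef_pos: [529.2, 117.5, 169.4]
orientation: [-180.0, 0.0, -18.2]
contact_force: [0.1, 0.9, -1.4]
gripper_width: 0.147
```

```bash
python3 -m handwheel '[[0,0,2,0,1],[0,0,0,0,1]]';python3 -m handwheel '[[0,0,0,0,1]]'
```

```text
time_s: 24.15
eef_pos: [529.3, 117.5, 167.4]
orientation: [-180.0, 0.0, -18.2]
contact_force: [0.4, 0.3, -2.6]
gripper_width: 0.152
time_s: 24.28
eef_pos: [529.3, 117.5, 167.4]
orientation: [-180.0, 0.0, -18.2]
contact_force: [1.6, 0.2, -3.2]
gripper_width: 0.147
```

```bash
python3 -m handwheel '[[0,0,2,0,1],[0,0,0,0,1]]';python3 -m handwheel '[[0,0,0,0,1]]'; python3 -m handwheel '[[0,0,2,0,1],[0,0,0,0,1]]';python3 -m handwheel '[[0,0,0,0,1]]'
```

```text
time_s: 24.52
eef_pos: [529.3, 117.6, 165.4]
orientation: [-180.0, -0.0, -18.2]
contact_force: [1.5, 0.5, -2.3]
gripper_width: 0.145
time_s: 24.65
eef_pos: [529.3, 117.5, 165.4]
orientation: [-180.0, -0.0, -18.2]
contact_force: [-0.3, -0.3, -2.9]
gripper_width: 0.147
time_s: 24.9
eef_pos: [529.2, 117.6, 163.4]
orientation: [-180.0, 0.0, -18.2]
contact_force: [0.6, 1.0, -2.5]
gripper_width: 0.143
time_s: 25.02
eef_pos: [529.2, 117.5, 163.4]
orientation: [180.0, 0.0, -18.2]
contact_force: [0.4, -0.3, -2.5]
gripper_width: 0.147
```

```bash
python3 - <<'E'
from h import *
a=snap("scene","a7");b=snap("side","b7");s=read_state();print(s["eef_pos"],s["contact_force"],s["ft_torque"])
def crop(c,x): 
    u,v=[int(q) for q in proj(c,x)];u0=u-33;v0=v-45;print(u0,v0)
    return cv2.resize(c["pixels"][v0:v0+90,u0:u0+66,::-1],None,fx=6,fy=6,interpolation=cv2.INTER_CUBIC)
m=(np.array([529,117,120.]))
cv2.imwrite("pics/crop7.png",np.hstack([crop(a,m),crop(b,m)]))
E
```

```text
[529.22359837 117.48155605 163.40354024] [ 1.33566294  0.2395799  -1.29672334] [ 0.10169439 -0.42650949  0.04884637]
272 196
189 196
```

View pics/crop7.png

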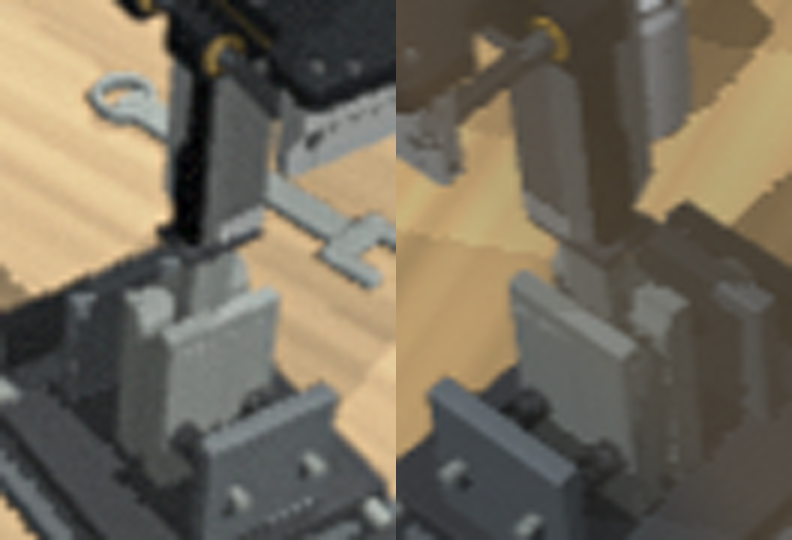

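The blade is in the gap, between the pads at crop x=190–235. There is no drag yet, so I'll go on in small steps.

```bash
for i in 1; do python3 -m handwheel '[[0,0,2,0,1],[0,0,0,0,1]]';python3 -m handwheel '[[0,0,0,0,1]]'; python3 -m handwheel '[[0,0,2,0,1],[0,0,0,0,1]]';python3 -m handwheel '[[0,0,0,0,1]]'; done | grep -E "pos|force"
```

```text
eef_pos: [529.3, 117.6, 161.4]
contact_force: [1.3, 0.8, -1.2]
eef_pos: [529.2, 117.5, 161.4]
contact_force: [1.5, 0.7, -2.7]
eef_pos: [529.2, 117.6, 159.4]
contact_force: [1.1, 0.6, -0.5]
eef_pos: [529.2, 117.5, 159.4]
contact_force: [1.8, 0.4, -0.8]
```

```bash
python3 - <<'E'
from h import *
for fa,fb,z in(("a6","b6",218.0),("a7","b7",163.4)):
    for f in(fa,fb):
        c=load(f);t=np.radians(-18.2);ux=np.array([np.cos(t),np.sin(t),0]);uy=np.array([-np.sin(t),np.cos(t),0]);o=np.array([529.3,117.5,z-101.2+80.5])
        P=[proj(c,o+sx*17*ux+sy*11*uy) for sx,sy in((1,1),(1,-1),(-1,1),(-1,-1))]
        off=(272,211 if f[1]=="6" else 196) if f[0]=="a" else (189,211 if f[1]=="6" else 196)
        print(f,[[round((p[0]-off[0])*6+(396 if f[0]=="b" else 0)),round((p[1]-off[1])*6)] for p in P])
E
for i in 1; do python3 -m handwheel '[[0,0,2,0,1],[0,0,0,0,1]]';python3 -m handwheel '[[0,0,0,0,1]]'; done | grep -E "pos|force"
```

```text
a6 [[192, 64], [158, 29], [270, 32], [235, -2]]
b6 [[508, 2], [559, -37], [589, 55], [641, 14]]
a7 [[184, 265], [150, 230], [259, 233], [224, 199]]
b7 [[523, 217], [573, 178], [602, 269], [652, 229]]
eef_pos: [529.3, 117.6, 157.4]
contact_force: [0.5, 0.0, -0.1]
eef_pos: [529.2, 117.5, 157.4]
contact_force: [1.9, -0.2, -1.1]
```

```bash
for i in 1 2; do python3 -m handwheel '[[0,0,0,0,1]]'; done | grep force; python3 - <<'E'
from h import *
F=[]
for i in range(6): c=read_camera("wrist"); F.append(read_state()["contact_force"])
print(np.mean(F,0),np.std(F,0),read_state()["time_s"])
c=snap("wrist","w8")
print(proj(c,[529,117,112]))
u,v=[int(q) for q in proj(c,[529,117,112])]
y0=max(0,v-110);im=c["pixels"][y0:y0+220,max(0,u-150):u+150,::-1];print(u,v,y0)
cv2.imwrite("pics/crop8.png",cv2.resize(im,None,fx=2.6,fy=2.6,interpolation=cv2.INTER_CUBIC))
E
```

```text
contact_force: [1.1, 0.4, -2.8]
contact_force: [2.0, 0.2, -2.8]
[ 1.59165768  0.12616334 -2.89712836] [0.62905814 0.67651622 0.16826766] 26.8
[274.6, 237.8]
274 237 127
```

View pics/crop8.png

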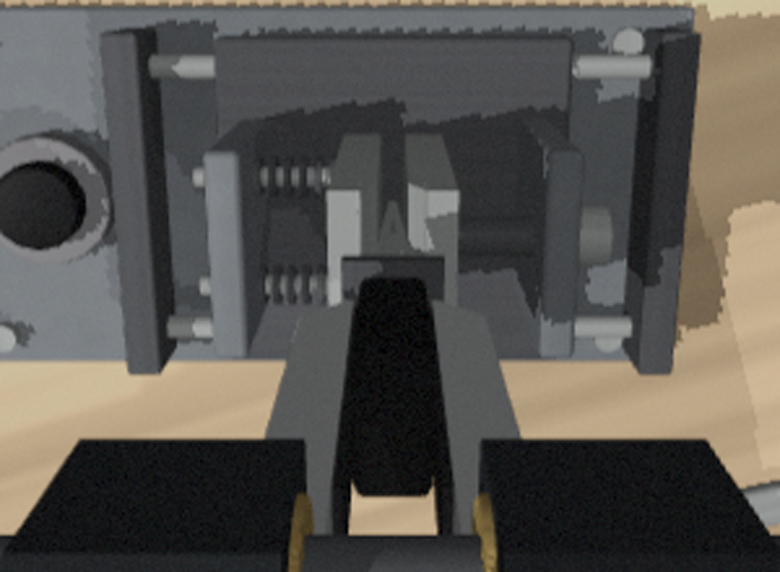

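The wrist crop shows the blade between the pads: sprung inner top edge at crop x≈362, fixed at ≈408, blade wedge at (393,225). I'll turn the pad separation into millimetres.

```bash
python3 - <<'E'
from h import *
w=load("w8");p=w["pixels"].mean(2)
for r in(203,206,209): print(r,p[r,240:312].astype(int).tolist())
ux=lambda x:124+x/2.6
y=np.array([np.sin(np.radians(18.2)),np.cos(np.radians(18.2))])
for n,xs in(("top inner",(362,408)),("outer",(327,459))):
    a,b=[onz(w,(ux(x),127+200/2.6),112)[:2] for x in xs];print(n,a,b,(a-b)@y)
c=load("c2")
for n,xs in(("rest top inner",(292.2,306.8)),("outer",(282.8,315.0))):
    a,b=[onz(c,(x,160),112)[:2] for x in xs];print(n,a,b,(a-b)@y)
E
```

```text
203 [43, 45, 45, 46, 45, 42, 42, 46, 47, 99, 146, 153, 151, 151, 150, 151, 151, 150, 151, 153, 153, 157, 120, 82, 79, 79, 76, 82, 79, 65, 54, 49, 49, 46, 45, 49, 45, 45, 45, 53, 59, 137, 144, 141, 141, 141, 139, 137, 140, 150, 151, 150, 151, 150, 151, 152, 150, 153, 152, 152, 110, 57, 48, 47, 46, 49, 47, 48, 49, 49, 45, 50]
206 [44, 49, 43, 48, 43, 46, 47, 47, 49, 76, 146, 152, 153, 152, 152, 151, 151, 151, 151, 152, 152, 157, 129, 83, 78, 78, 78, 82, 79, 65, 56, 46, 52, 68, 72, 77, 73, 54, 47, 54, 62, 136, 142, 140, 141, 143, 138, 134, 139, 151, 151, 153, 151, 150, 151, 151, 153, 152, 152, 153, 87, 54, 43, 46, 47, 44, 47, 47, 51, 48, 46, 48]
209 [50, 54, 48, 50, 50, 48, 48, 49, 47, 73, 146, 151, 153, 151, 151, 152, 151, 151, 151, 151, 149, 145, 126, 83, 77, 79, 78, 80, 77, 65, 57, 47, 71, 73, 77, 73, 76, 69, 53, 55, 63, 136, 142, 142, 140, 142, 138, 132, 137, 150, 152, 151, 134, 131, 131, 131, 100, 97, 98, 96, 60, 46, 42, 45, 43, 49, 47, 46, 47, 45, 46, 49]
top inner [552.7 116.7] [549.2 106.1] 11.162875960954137
outer [555.3 124.8] [545.3  94.4] 32.00249955147176
rest top inner [532.6 123.4] [528.1 109.3] 14.800113059802655
outer [535.4 132.6] [525.6 101.3] 32.79500741414148
```

The depth is right. The tip is 48 mm below the throat, where the blade is 8.1 mm thick, and the images put the throat at 7.5–8.8 mm. Against a rest gap of 6–7 mm, that is about 1–2 mm of give. I'm handing in.

```bash
python3 -c "
from station import *
s=read_state();print(s['time_s'],s['eef_pos'],s['contact_force'],s['gripper_width']);print(close_job())"
```

```text
26.85 [529.21454252 117.48191127 157.44980781] [ 2.58653954 -1.53172715 -3.27903772] 0.14349602938405748
the job is handed in; nothing more can be done
None
```

I pressed the test button and let it up, then took the black-handled gauge from the rack. I slid it thin end first between the pads and handed in still gripping it there, at 26.9 s of the 67 s allowed.

**Button:** The press ended against a firm stop at about 25 N, and full travel takes about 5 N. A later picture shows the button up again.

**Depth:** The tip is about 48 mm below the throat, where the blade is 8.1 mm thick. The rest gap measured roughly 6–7 mm, so the sprung pad should have given about 1–2 mm. The pad opening in the last wrist picture works out at 7.5–8.8 mm, which agrees only coarsely.

**Squareness:** The gauge is upright, with its yaw within about 0.5° of the pads' measured direction.

**Disagreements:**
- **No upward drag:** The wrist force did not show the expected 3–10 N. It read about -3 N at rest, against -1 N before the blade went in. I took this as friction reversing after each stop, so the snug fit rests on geometry and pictures rather than on force.
- **Wrong-way move:** My first move went the wrong way because I had the turn sign reversed. It was in free air, touched nothing, and I retraced it.

I saw nothing else disturbed, but I did not compare the other items' positions before and after.

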